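# Set the chute lever and hold the tablet dial at its third stop

### The job

Get the white tablet dispenser ready to give from its third compartment: swing the red-handled chute lever until its pointer meets the green marker and leave it there, then turn the dial clockwise by its yellow bar, three clicks from home, to the third stop and never on past it. The dial is sprung and runs back if let go, so finish while still gripping the bar and holding it at the third stop. Leave the kidney dish, pill jar, balm tin and tweezers where they are.

Things in the scene. Friction and masses are not known exactly. Their poses are not given: they have to be found in the camera images.
- dispenser: white tablet dispenser screwed to the shelf. Base plate 170 (x) x 280 (y) x 12 mm; origin in its underside, plate centre at (0, 10) mm, x away from the robot at yaw 0, z up. Drum radius 60 mm, top 57 mm above the shelf, axis at (0, -60) mm, with the dial on top. Lever pivot at (40, 45) mm, hub top at 60 mm. Grey spout on the drum's -x side.
- dial (a joint): dial angle (rad), clockwise from above, about the vertical drum axis; 0 = home end stop, range 0 to 2.0. Clicks every 0.4: first stop 0.4, second 0.8, third 1.2, fourth 1.6 (black dots; blue dot at home). A spring pulls it home (0.13 Nm at 0, 0.17 at 1.2); the click adds 0.11 Nm of resistance 0.1 past each stop and takes off 0.11 at 0.1 before the next. Let go, it runs back home.
- dial_grip (a point): point on the dial axis in the yellow grip bar (52 long x 14 wide x 34 mm high, turns with the dial), 82.5 mm above the shelf, 13 mm below the bar's top, 21 mm above the blue dial disc (92 mm wide). x runs along the bar to the red pointer (parallel to dispenser x at home), z up. Grip the bar across its width (y); it is free on all sides.
- lever (a joint): chute lever angle in rad, about the vertical axis through dispenser point (+40, +45) mm, clockwise from above positive; at 0 the arm points along dispenser -x, at 1.57 along dispenser +y; range 0 to 1.6. Stiff (about 0.05 Nm of friction), stays where it is left.
- lever_grip (a point): point on the axis of the lever's upright red handle (round post, 16 mm diameter, 56 mm from the pivot, top 100 mm above the shelf); the point is 14 mm below its top, 86 mm above the shelf. The steel arm under the post has its top 57 mm above the shelf.
- lever_pointer (a point): tip of the lever's red pointer, 80 mm from the pivot, beyond the red handle on the same line, 53.5 mm above the shelf.
- green_mark (a point): where the lever's pointer must be: point at the green marker's inner side, 80 mm from the lever pivot, at the pointer's height. The marker is a green upright tab 7 mm wide, clamped somewhere along the quadrant; it differs from day to day and stays where it is; the pointer stops facing it without touching.
- kidney_dish: stainless kidney dish, about 75 x 165 x 32 mm, open top, in front of the spout; origin under its middle. Leave alone.
- pill_jar: closed amber glass pill jar, 54 mm diameter, 75 mm high, origin under its centre. Leave alone.
- balm_tin: round aluminium balm tin, 62 mm diameter, 25 mm high, origin under its centre. Leave alone.
- tweezers: steel tweezers lying flat, 130 mm long along their x, 8 mm high, origin under their middle. Leave alone.

How it is judged:
By the outcome, as a careful person would: the job done as asked, in the order asked, and still so for the second after the job is handed in, while the arm keeps its last pose, push and grip.
It also fails if it takes over 54 s, if anything falls off the work surface, if the arm or the gripper's body presses on something with over 40 N, if the wrist force passes 120 N, or if a joint passes its speed limit or range.

### The arm

A 6-joint arm with a two-finger parallel gripper is mounted at the origin on the work surface. World frame = base frame: x ahead of the robot, y to its left, z up, the work surface at z = 0. Lengths are in mm, angles in degrees, forces in N, time in s.
With the tool pointing down it reaches from about 350 to 850 mm from the base axis. Payload 8.1 kg.
Tool frame: the origin (TCP) lies at the very end of the fingers, on their centre line; the grasp point (between the pads) lies r.tcp_to_grasp behind it (r.tcp_to_grasp is the distance from the TCP to the grasp point, in mm); z points along the fingers, y is the line along which they close (so a half turn about z gives the same grasp; the last joint's range is limited). The gripper opens to 85 mm and grips with 20 to 120 N. Pads are 22 mm wide; open, the fingers measure 114 mm over their backs; the gripper's body (76 mm by 85 mm) begins 54 mm behind the grasp point. The pads swing forward as they close: fully open they stand 13 mm farther back than shut.
Start: joints at [-76.455, 7.471, 85.268, -0, 87.261, -4.893], TCP at [189.785, -569.198, 203.692] pointing down, gripper open.
Joint ranges: [-169.43, 169.43], [-51.17, 129.36], [1.28, 143.12], [-76.62, 256.62], [0, 156.53], [-152.29, 152.29]. Speed limits (degrees/s): [136.94, 136.94, 159.86, 180, 180, 180].

### API

Orientations are given as [roll, pitch, yaw] about the fixed x, y, z axes, in that order (R = Rz(yaw) Ry(pitch) Rx(roll)).
In Python, from bench import r gives the robot as it stands.
- The arm moves only by the shell command python3 -m handwheel 'ROWS' [OPENING] [FORCE]. ROWS is JSON, a list of rows, each a list of 4 numbers: the shift along the tool's x, y, z in m, then the turn about the tool's z in degrees. A call has 1 to 10 rows; each row shifts and turns the commanded pose from where the row before left it, along the tool's axes as they then stand; what a row does not reach is not made up. A row lasts 1/10 s, in which the tool goes at most 50 mm and 8.59 degrees, less where a joint would pass 70% of its speed; a pose out of reach is approached as far as the arm can. A call is refused whole if a number of a shift passes 0.05 or a number of a turn 8.59, either way. A call with a gripper value outside its range is refused whole. OPENING is the finger opening in m, from 0 to 0.0854, set as the call begins (- or left out, the last holds). The fingers move at their own pace and stop on an object; FORCE is the grip in N (left out, the last holds). Time passes only in rows, so rows that do not move let the fingers close. It gives the time, the measured TCP pose, the force, the opening and the grip force at its end, in the units of the state.
- r.sense(): the state, without advancing time (a new reading comes with each control period).
- r.snapshot(name): name is "scene" or "top" or "wrist"; returns the picture (400x640x3 uint8, red, green, blue); there is no depth.
- r.camera_params(name): a dict with "fx", "fy", "cx", "cy" (pixels), "R" (3x3) and "t" (3): a world point X has camera coordinates R X + t; the wrist camera has in their place "mount" (4x4, takes a point from camera to tool coordinates, whose origin is the TCP and whose axes are the flange's). Camera axes: x right, y down, z forward; pixel columns grow to the right and rows downward; lengths in mm; the calibration is good to about 2 mm. A picture is of the moment at which its call begins: read the wrist's pose just before it. camera_params takes no time and is no camera call.
- r.hand_in(): hands the job in; it is judged then, once.
The state is a dict: "time": time; "joint_pos": joint angles; "qd": joint speeds; "joint_efforts": joint torques, N m; "tool_pos": TCP position; "tcp_rot": TCP orientation; "ft_force": force on the tool from outside, world axes, zero at the start; "wrist_torque": the same for the moment, N m; "finger_gap": finger opening in mm; "grip_force": force on a finger pad.
Only numpy, scipy, OpenCV 4.12 (cv2) and the standard library are available. Lean on these libraries where they do the work, as an engineer would, in place of code of your own. Each camera call takes 0.05 s, during which the arm holds its last target. There are 200 camera calls.

## Working session

There is one attempt and no reset: what is moved stays moved. The work goes in short steps, Python scripts to look and compute and a shell command to move; the robot and the scene stay as the last step left them, time stands still between calls to the robot, and variables do not carry over. Pictures are saved under pics/ and viewed, at most 10 in all, crops included, and the job is handed in when it is done.

```bash
ls; mkdir -p pics; python3 - <<'E'
from bench import r
import cv2,numpy as np
for n in("top","scene"):
    im=r.snapshot(n); cv2.imwrite(f"pics/{n}0.png",im[...,::-1]); p=r.camera_params(n); print(n,{k:np.round(v,3).tolist() for k,v in p.items()})
s=r.sense();print(s['tool_pos'],s['tcp_rot'],s['time'],s['finger_gap'],r.tcp_to_grasp)
print(r.camera_params("wrist"))
E
```

```text
pics
top {'fx': 409.256, 'fy': 409.256, 'cx': 320.214, 'cy': 195.426, 'R': [[0.015, -1.0, -0.026], [-0.992, -0.012, -0.122], [0.122, 0.028, -0.992]], 't': [10.18, 570.1, 742.832]}
scene {'fx': 433.547, 'fy': 433.547, 'cx': 316.338, 'cy': 196.645, 'R': [[0.671, 0.742, 0.007], [0.557, -0.497, -0.666], [-0.49, 0.451, -0.746]], 't': [-381.503, -270.545, 1131.494]}
[ 189.65287415 -568.64245506  202.73493316] [-1.79902196e+02 -1.00294938e-02  1.84370293e+01] 0.1 85.5310870972536 18.700000000000003
{'fx': 297.56937247433115, 'fy': 297.56937247433115, 'cx': 324.4618350677232, 'cy': 194.34843766254625, 'mount': array([[-5.85373592e-04, -9.53098107e-01, -3.02660958e-01,
         7.80235669e+01],
       [ 9.99999593e-01, -7.65580381e-04,  4.76770639e-04,
         4.51607979e-01],
       [-6.86120485e-04, -3.02660556e-01,  9.53098168e-01,
        -1.69452041e+02],
       [ 0.00000000e+00,  0.00000000e+00,  0.00000000e+00,
         1.00000000e+00]])}
```

View pics/top0.png

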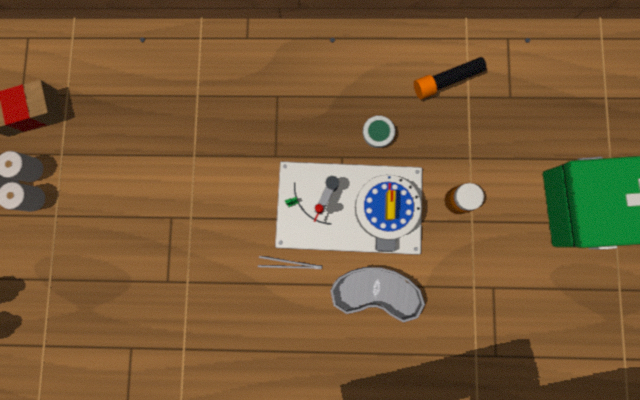

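View pics/scene0.png

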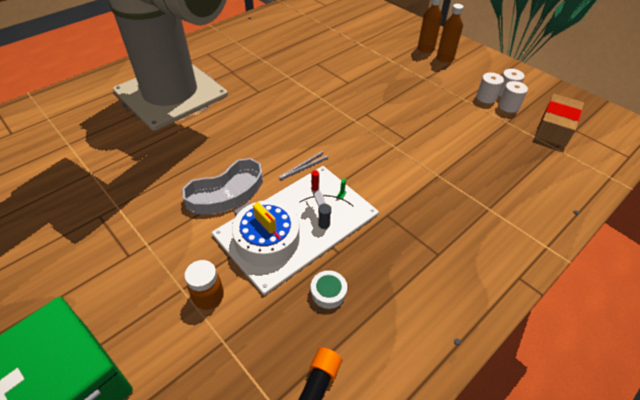

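The top view shows the dispenser plate from (278,163) to (423,253), with the dial bar at (391,205). The lever hub is at (332,183), the red post at (319,210) and the green tab at (292,202). The scene view shows the red post at (315,180), the green tab at (342,189) and the yellow bar at (264,218). Next I'll triangulate these from the two views.

```bash
cat > h.py <<'E'
from bench import r
import cv2,numpy as np
from scipy.spatial.transform import Rotation as Ro
def cam(n,s=None):
    p=r.camera_params(n); K=np.array([[p['fx'],0,p['cx']],[0,p['fy'],p['cy']],[0,0,1]])
    if n!='wrist': return K,np.array(p['R']),np.array(p['t'])
    T=np.eye(4);T[:3,:3]=Ro.from_euler('xyz',s['tcp_rot'],degrees=True).as_matrix();T[:3,3]=s['tool_pos']
    E=np.linalg.inv(T@p['mount']); return K,E[:3,:3],E[:3,3]
def ray(c,uv):
    K,R,t=c; return -R.T@t, R.T@np.linalg.inv(K)@np.array([*uv,1.])
def plane(c,uv,z):
    o,d=ray(c,uv); return o+d*(z-o[2])/d[2]
def tri(c1,a,c2,b):
    o1,d1=ray(c1,a);o2,d2=ray(c2,b)
    k=np.linalg.lstsq(np.c_[d1,-d2],o2-o1,rcond=None)[0]; p,q=o1+d1*k[0],o2+d2*k[1]
    return (p+q)/2,np.linalg.norm(p-q)
def proj(c,X):
    K,R,t=c; q=K@(R@np.asarray(X)+t); return q[:2]/q[2]
H={'red':[((0,150,90),(6,255,255)),((174,150,90),(180,255,255))],'green':[((50,120,50),(80,255,255))],'yellow':[((18,170,120),(32,255,255))],'blue':[((105,150,80),(125,255,255))]}
def blobs(im,col,roi=None,amin=6):
    h=cv2.cvtColor(im,cv2.COLOR_RGB2HSV); m=sum(cv2.inRange(h,*b) for b in H[col])
    if roi: k=np.zeros_like(m);x0,y0,x1,y1=roi;k[y0:y1,x0:x1]=1;m=m*k
    cs,_=cv2.findContours(m,cv2.RETR_EXTERNAL,cv2.CHAIN_APPROX_NONE)
    out=[]
    for c in cs:
        f=cv2.drawContours(np.zeros_like(m),[c],-1,1,-1); a=int(f.sum())
        if a>=amin:
            ys,xs=np.nonzero(f); out.append((a,np.round([xs.mean(),ys.mean()],1).tolist(),cv2.boundingRect(c),np.round(cv2.minAreaRect(c)[1],1).tolist(),round(cv2.minAreaRect(c)[2],1)))
    return sorted(out,key=lambda o:-o[0])
E
python3 - <<'E'
from h import *
for n,roi in(("top",(270,155,430,260)),("scene",(210,160,385,295))):
    im=cv2.imread(f"pics/{n}0.png")[...,::-1].copy()
    for c in H: print(n,c,blobs(im,c,roi))
t,s=cam('top'),cam('scene')
for z in(12,57,90): print(z,plane(t,(391,205),z).round(),plane(t,(319,208),z).round(),plane(t,(332,183),z).round(),plane(t,(292,202),z).round())
print([plane(t,q,12).round() for q in((284.5,166.5),(418,170.5),(416,249),(280.5,243))])
E
```

```text
top red [(53, [318.7, 208.0], (315, 204, 8, 10), [7.8, 7.2], 56.3)]
top green [(66, [291.5, 201.3], (286, 197, 12, 9), [6.3, 10.8], 71.6)]
top yellow [(205, [390.4, 205.3], (386, 190, 10, 29), [8.1, 28.1], 2.5)]
top blue [(1083, [387.5, 208.4], (365, 183, 48, 48), [47.0, 47.0], 90.0)]
scene red [(89, [315.1, 178.2], (312, 170, 7, 21), [20.0, 6.0], 90.0), (13, [276.3, 235.0], (274, 232, 6, 6), [7.1, 1.4], 45.0), (11, [268.7, 216.3], (266, 214, 6, 6), [7.1, 0.7], 45.0)]
scene green [(374, [328.4, 285.4], (317, 276, 24, 19), [18.0, 23.0], 90.0), (80, [341.8, 189.8], (337, 179, 9, 20), [6.4, 19.6], 17.4)]
scene yellow [(197, [264.0, 213.8], (253, 202, 22, 31), [33.2, 10.5], 55.2)]
scene blue [(983, [264.1, 227.9], (240, 206, 51, 40), [37.8, 50.6], 81.5)]
12 [ 556. -119.   12.] [548.  20.  12.] [598.  -4.  12.] [559.  73.  12.]
57 [ 551. -113.   57.] [544.  19.  57.] [591.  -4.  57.] [554.  69.  57.]
90 [ 548. -108.   90.] [541.  18.  90.] [586.  -4.  90.] [551.  66.  90.]
[array([630.,  90.,  12.]), array([ 624., -173.,   12.]), array([ 472., -167.,   12.]), array([479.,  94.,  12.])]
```

```bash
python3 -m handwheel '[[0.025,-0.02,-0.002,0],[0.025,-0.02,-0.002,0],[0.025,-0.02,-0.002,0],[0.025,-0.02,-0.002,0],[0.025,-0.02,-0.002,0],[0.025,-0.02,-0.002,0],[0.025,-0.02,-0.002,0],[0.025,-0.02,-0.002,0],[0.025,-0.02,-0.002,0],[0.025,-0.02,-0.002,0]]' && python3 -m handwheel '[[0.025,-0.02,-0.002,0],[0.025,-0.02,-0.002,0],[0.025,-0.02,-0.002,0],[0.025,-0.02,-0.002,0],[0.025,-0.02,-0.002,0],[0.025,-0.02,-0.002,0],[0.025,-0.02,-0.002,0],[0.025,-0.02,-0.002,0],[0.025,-0.02,-0.002,0],[0.025,-0.02,-0.002,0]]' && python3 -m handwheel '[[0,0,0,-8.5],[0,0,0,-8.5],[0,0,0,-8.5],[0,0,0,-8.5],[0,0,0,-8.5],[0,0,0,-8.5],[0,0,0,-8.5],[0,0,0,-8.5]]' && python3 -m handwheel '[[0,0,0,-8.5],[0,0,0,-8.5],[0,0,0,-8.5],[0,0,0,-8.5],[0,0,0,-8.5],[0,0,0,-8.5],[0,0,0,-8.5],[0,0,0,-8.5],[0,0,0,0],[0,0,0,0]]'
python3 - <<'E'
from h import *
s=r.sense(); im=r.snapshot('wrist'); cv2.imwrite('pics/w1.png',im[...,::-1])
np.save('w1.npy',[s['tool_pos'],s['tcp_rot']]);print(s['tool_pos'],s['tcp_rot'],s['joint_pos'],s['ft_force'])
for c in H: print(c,blobs(im,c))
E
```

```text
time: 1.1
tool_pos: [364.0, -299.0, 223.4]
tcp_rot: [-180.0, 0.0, 18.4]
ft_force: [-0.1, 0.4, 0.1]
finger_gap: 85.6
grip_force: 0.0
time: 2.1
tool_pos: [537.9, -30.3, 243.3]
tcp_rot: [-180.0, 0.0, 18.4]
ft_force: [0.2, 0.2, -1.2]
finger_gap: 85.2
grip_force: 0.0
time: 2.9
tool_pos: [537.3, -31.5, 243.1]
tcp_rot: [-179.9, -0.0, 86.8]
ft_force: [-0.1, -0.5, -0.4]
finger_gap: 85.1
grip_force: 0.0
time: 3.9
tool_pos: [537.4, -31.6, 243.4]
tcp_rot: [-180.0, -0.0, 154.2]
ft_force: [0.2, 0.4, 0.2]
finger_gap: 85.0
grip_force: 0.0
[537.39893781 -31.57696444 243.35483325] [-1.79989807e+02 -3.53938720e-02  1.54174865e+02] [-8.82084414e+00 -2.84826383e+00  9.17507945e+01  6.03330998e-04
  9.11342967e+01 -7.29957010e+01] [0.22939418 0.43712575 0.21284511]
red [(212, [367.0, 152.2], (361, 131, 15, 33), [31.8, 13.9], 66.8), (37, [275.4, 222.6], (271, 216, 10, 14), [14.9, 2.6], 59.7), (15, [287.3, 226.3], (286, 223, 4, 7), [6.7, 1.8], 63.4)]
green [(6818, [31.3, 327.1], (0, 264, 85, 136), [93.6, 118.4], 42.0), (3966, [80.4, 279.1], (30, 239, 107, 81), [107.6, 48.5], 47.1), (220, [405.6, 140.4], (395, 132, 23, 18), [14.1, 19.8], 45.0)]
yellow [(694, [271.0, 204.8], (256, 184, 31, 46), [45.5, 17.6], 61.7), (26, [308.0, 341.2], (304, 339, 10, 5), [9.5, 3.5], 18.4)]
blue [(2793, [275.0, 196.1], (239, 166, 72, 68), [67.0, 71.0], 90.0), (14, [284.9, 230.1], (283, 227, 5, 6), [4.5, 4.0], 63.4)]
```

View pics/w1.png

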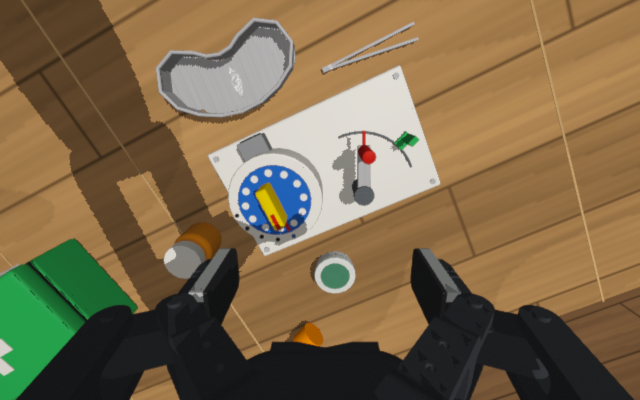

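The wrist view shows the post top near (369,156), the hub top (364,196), the pointer tip (364,131), the green tab (405,140), the bar (270,205), and plate screws at (396,75), (434,182) and (216,160). I'll enlarge it to read the pixels more precisely.

```bash
python3 - <<'E'
from h import *
im=cv2.imread('pics/w1.png')[60:260,200:450]; cv2.imwrite('pics/w1c.png',cv2.resize(im,None,fx=3,fy=3,interpolation=cv2.INTER_CUBIC))
a=cv2.imread('pics/top0.png')[155:260,270:430]; b=cv2.imread('pics/scene0.png')[160:270,230:390]
cv2.imwrite('pics/tc.png',np.vstack([cv2.resize(a[:75],(800,375),interpolation=cv2.INTER_CUBIC),cv2.resize(b[5:50,60:150],(450,225),interpolation=cv2.INTER_CUBIC) if 0 else np.pad(cv2.resize(b[5:50,60:150],(450,225),interpolation=cv2.INTER_CUBIC),((0,0),(0,350),(0,0)))]))
E
```

```text
(no output)
```

View pics/w1c.png

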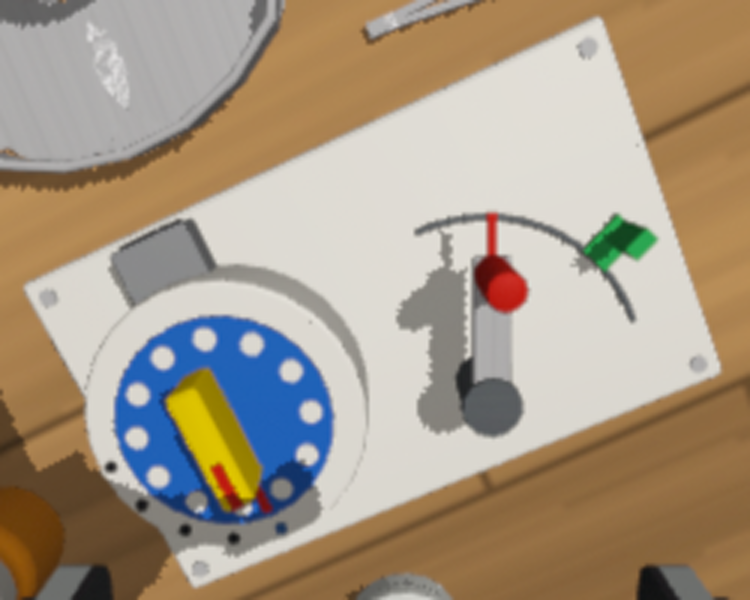

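View pics/tc.png

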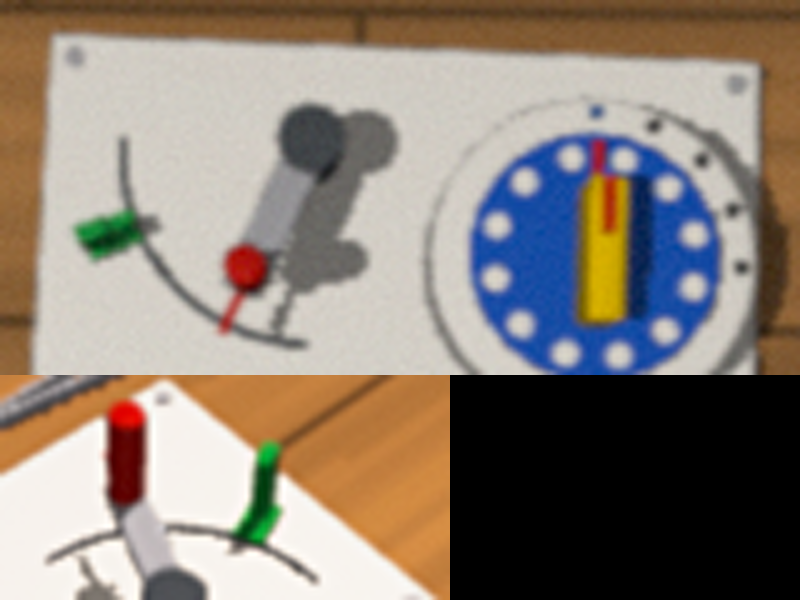

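The close-ups show the post top at about (369,157) in the wrist view, with the pointer tip at (363.7,131) on the quadrant and the hub top centre at (364,195.7). The green tab foot's inner end is near (398,146). In the top view the post top is at (319.4,208.4) and the hub top at (332.6,182.4).

```bash
cat >> h.py <<'E'
def wcam(f):
    a=np.load(f); return cam('wrist',dict(tool_pos=a[0],tcp_rot=a[1]))
E
python3 - <<'E'
from h import *
w,t,s=wcam('w1.npy'),cam('top'),cam('scene')
W=lambda x,y:(x/3+200-.33,y/3+60-.33); T=lambda x,y:(x/5+270-.4,y/5+155-.4); S=lambda x,y:(x/5+290-.4,(y-375)/5+165-.4)
D=lambda n,a,c2,b:print(n,*[np.round(v,1) for v in tri(w,a,c2,b)])
D('post/top',W(507,292),t,T(247,267)); D('post/scene',W(507,292),s,S(127,415))
D('hub',W(493,407),t,T(313,137)); D('screwFL',W(588,48),t,(280.5,243));D('screwBL',W(698,364),t,T(75,57));D('screwBR',W(200,568),t,T(737,84))
D('ptr',W(491,215),t,T(224,330)); D('tabtop',W(640,240),s,S(268,452))
sw=np.array([plane(w,W(*q),12)[:2] for q in((588,48),(698,364),(200,568),(48,298))]);print(sw.round(1), [np.linalg.norm(sw[i]-sw[i-1]).round(1) for i in range(4)])
c=sw.mean(0); v=(sw[0]-sw[3])+(sw[1]-sw[2]); yaw=np.arctan2(-v[0],v[1]); R=np.array([[np.cos(yaw),-np.sin(yaw)],[np.sin(yaw),np.cos(yaw)]])
o=c-R@[0,10]; axis=o+R@[0,-60]; piv=o+R@[40,45]
print('yaw',np.degrees(yaw),'o',o,'axis',axis,'pivot',piv)
im=cv2.imread('pics/w1.png')[...,::-1].copy()
for c_,z in((w,61.5),): 
    print('disc w',plane(w,W(224,419),61.5),'top',plane(t,T(596,251),61.5))
ang=lambda p:np.degrees(np.arctan2(*(R.T@(p-piv))[::-1]*[1,-1]))
for n,p in(('postW',plane(w,W(507,292),100)),('postT',plane(t,T(247,267),100)),('ptrW',plane(w,W(491,213),53.5)),('ptrT',plane(t,T(224,330),53.5)),('hubW',plane(w,W(493,407),60)),('hubT',plane(t,T(313,137),60)),('footW',plane(w,W(595,260),55)),('footT',plane(t,T(138,227),55)),('tabtopW',plane(w,W(640,240),90)),('tabS',plane(s,S(268,452),90)),('tabT',plane(t,T(90,240),90))):
    print(n,p.round(1),'ang',ang(p[:2]).round(1),'rad',np.linalg.norm(p[:2]-piv).round(1))
E
```

```text
post/top [539.3  18.  106.2] 0.9
post/scene [541.5  19.4  98.3] 1.4
hub [592.6  -4.1  56.7] 1.2
screwFL [479.9  92.4  22.8] 1.6
screwBL [630.6  89.9  11.5] 0.1
screwBR [ 623.  -171.2    8.8] 0.2
ptr [520.9  27.7  49.9] 0.6
tabtop [557.2  79.6  48.7] 3.1
[[ 481.    94.7]
 [ 630.4   89.9]
 [ 621.9 -169.7]
 [ 472.5 -165.2]] [np.float64(260.0), np.float64(149.5), np.float64(259.8), np.float64(149.4)]
yaw -1.8764875215282562 o [551.12454117 -47.58037041] axis [ 549.15983931 -107.54819467] pivot [592.57661707  -3.91430345]
disc w [ 547.17125719 -105.92254422   61.5       ] top [ 550.92503499 -108.24026063   61.5       ]
postW [540.7  18.7 100. ] ang 21.7 rad 56.6
postT [540.   17.7 100. ] ang 20.5 rad 56.9
ptrW [519.6  28.   53.5] ang 21.8 rad 79.7
ptrT [520.8  27.3  53.5] ang 21.6 rad 78.2
hubW [591.5  -3.4  60. ] ang 24.5 rad 1.2
hubT [592.1  -4.7  60. ] ang -58.1 rad 0.9
footW [554.4  57.9  55. ] ang 56.5 rad 72.6
footT [558.4  59.7  55. ] ang 59.9 rad 72.2
tabtopW [546.4  69.6  90. ] ang 56.0 rad 86.8
tabS [584.6  51.7  90. ] ang 80.0 rad 56.2
tabT [549.7  73.6  90. ] ang 59.2 rad 88.6
```

Geometry agrees: the screw rectangle measures 260 x 149.5, the post top triangulates to 98–106 mm, and the radii are 56.7 and 79. Now I'll go above the post with the fingers partly closed.

```bash
python3 -m handwheel '[[0,0,0,-2.2],[0.0084,0.0237,0,0],[0.0083,0.0236,0,0],[0,0,0.03,0],[0,0,0.03,0],[0,0,0.03,0],[0,0,0.03,0],[0,0,0,0],[0,0,0,0],[0,0,0,0]]' 0.04
python3 - <<'E'
from h import *
s=r.sense(); im=r.snapshot('wrist'); cv2.imwrite('pics/w2.png',im[...,::-1])
np.save('w2.npy',[s['tool_pos'],s['tcp_rot']]);print(s['tool_pos'],s['tcp_rot'],s['finger_gap'])
for c in('red','green'): print(c,blobs(im,c))
w=wcam('w2.npy')
print('expected post top',proj(w,[541,18.5,100]),'tip',proj(w,[520,27.8,53.5]))
cv2.imwrite('pics/w2c.png',cv2.resize(im[60:360,180:560,::-1],None,fx=2,fy=2,interpolation=cv2.INTER_CUBIC))
E
```

```text
time: 4.95
tool_pos: [542.4, 18.3, 126.0]
tcp_rot: [179.9, 0.2, 156.6]
ft_force: [0.1, -0.5, 1.0]
finger_gap: 40.2
grip_force: 0.0
[542.43163258  18.33584994 125.97936033] [1.79939258e+02 1.63600147e-01 1.56574240e+02] 40.22057330719895
red [(612, [325.1, 200.1], (315, 165, 20, 56), [55.0, 19.0], 90.0), (25, [214.9, 288.0], (213, 284, 5, 8), [7.6, 3.1], 63.4), (15, [183.5, 286.3], (181, 285, 6, 4), [2.7, 4.5], 63.4)]
green [(1361, [12.3, 368.7], (0, 334, 37, 66), [36.0, 65.0], 0.0), (405, [386.9, 177.3], (372, 164, 31, 25), [22.6, 21.9], 45.0), (10, [293.4, 336.1], (291, 334, 5, 6), [5.7, 2.1], 45.0), (6, [285.8, 334.3], (284, 334, 4, 2), [1.0, 3.0], 90.0)]
expected post top [323.89230248 212.03398807] tip [324.19512692 165.8192236 ]
```

View pics/w2c.png

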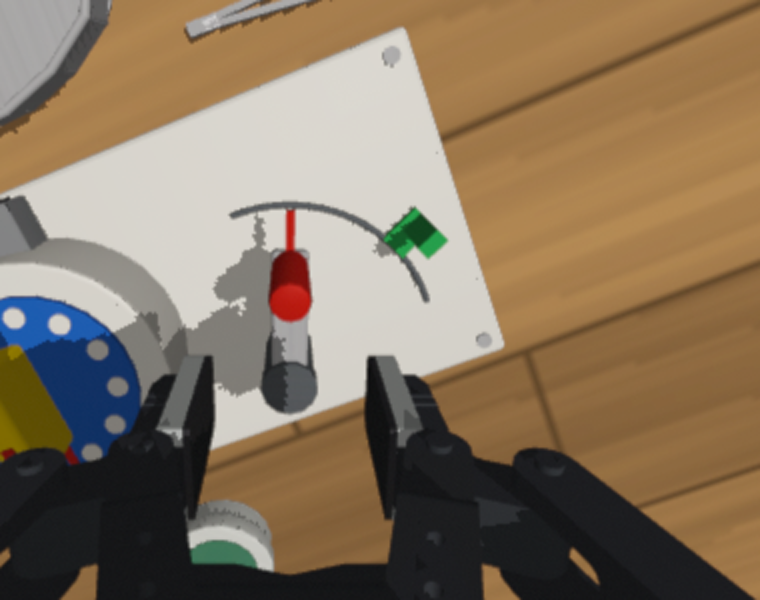

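The post top is at (325,210.5), against (324,212) predicted, so it is on target within about 1 mm. The green tab is at (387,177). Descending and gripping.

```bash
python3 -m handwheel '[[0.0012,0,0.02,0],[0,0,0.02,0],[0,0,0.019,0],[0,0,0,0],[0,0,0,0]]' && python3 -m handwheel '[[0,0,0,0],[0,0,0,0],[0,0,0,0],[0,0,0,0],[0,0,0,0],[0,0,0,0],[0,0,0,0],[0,0,0,0]]' 0.008 25
python3 - <<'E'
from h import *
piv=np.array([592.6,-3.9]); 
s=r.sense(); p=s['tool_pos'][:2]; print(s['tool_pos'],s['tcp_rot'],np.linalg.norm(p-piv), s['ft_force'],s['wrist_torque'])
# plan per-degree: tool at radius R, turning clockwise by d then shifting along tool y by R*d
E
```

```text
time: 5.5
tool_pos: [540.7, 18.9, 66.1]
tcp_rot: [180.0, 0.1, 156.6]
ft_force: [0.1, 0.1, 0.5]
finger_gap: 39.8
grip_force: 0.0
time: 6.3
tool_pos: [541.3, 18.9, 66.6]
tcp_rot: [179.9, 0.2, 156.6]
ft_force: [-0.5, -0.4, 6.9]
finger_gap: 13.7
grip_force: 24.4
[541.30437699  18.8850091   66.58037471] [1.79940828e+02 1.58077412e-01 1.56639869e+02] 56.12840261425296 [-0.53744281 -0.39830655  6.85319376] [-0.00258779  0.15058114 -0.07035527]
```

```bash
python3 -m handwheel '[[-0.0001,0.0029,0,3],[-0.0001,0.0029,0,3],[-0.0001,0.0029,0,3],[-0.0001,0.0029,0,3],[-0.0001,0.0029,0,3],[0,0,0,0],[0,0,0,0]]'
python3 - <<'E'
from h import *
piv=np.array([592.6,-3.9]); 
s=r.sense(); d=s['tool_pos'][:2]-piv; print(np.hypot(*d),np.degrees(np.arctan2(d[1],d[0])),s['tcp_rot'][2], s['ft_force'],s['wrist_torque'])
E
```

```text
time: 7.0
tool_pos: [549.0, 31.5, 66.6]
tcp_rot: [179.9, 0.1, 141.6]
ft_force: [-0.6, 0.6, 6.7]
finger_gap: 13.8
grip_force: 24.4
56.17406377281077 140.9777021692764 141.6349581010901 [-0.57260366  0.58489504  6.6813886 ] [0.18525689 0.05580809 0.01426382]
```

```bash
python3 -m handwheel '[[-0.0001,0.0029,0,3],[-0.0001,0.0029,0,3],[-0.0001,0.0029,0,3],[-0.0001,0.0029,0,3],[0,0,0,0],[0,0,0,0],[0,0,0,0]]'
python3 - <<'E'
from h import *
piv=np.array([592.6,-3.9]); 
s=r.sense(); im=r.snapshot('wrist'); cv2.imwrite('pics/w3.png',im[...,::-1])
np.save('w3.npy',[s['tool_pos'],s['tcp_rot']])
d=s['tool_pos'][:2]-piv; print(np.hypot(*d),np.degrees(np.arctan2(d[1],d[0])),s['tcp_rot'][2], s['ft_force'])
for c in('red','green'): print(c,blobs(im,c))
a=cv2.resize(im[110:210,270:390,::-1],None,fx=5,fy=5,interpolation=cv2.INTER_CUBIC)
b=cv2.resize(cv2.imread('pics/w2.png')[155:205,360:410],None,fx=4,fy=4,interpolation=cv2.INTER_CUBIC)
b2=cv2.resize(cv2.imread('pics/w1.png')[120:170,380:430],None,fx=4,fy=4,interpolation=cv2.INTER_CUBIC)
cv2.imwrite('pics/w3c.png',np.hstack([a,np.vstack([b,b2,np.zeros((100,200,3),np.uint8)])]))
E
```

```text
time: 7.7
tool_pos: [557.2, 39.7, 66.6]
tcp_rot: [179.8, 0.1, 129.6]
ft_force: [0.2, 1.0, 5.7]
finger_gap: 13.5
grip_force: 24.4
56.1884735870225 129.08976975616673 129.63795085986354 [0.2041115  0.99085186 5.70882374]
red [(1253, [324.4, 236.8], (311, 187, 27, 80), [79.0, 26.0], 90.0)]
green [(600, [357.0, 172.3], (343, 156, 28, 32), [22.8, 28.8], 18.4)]
```

View pics/w3c.png

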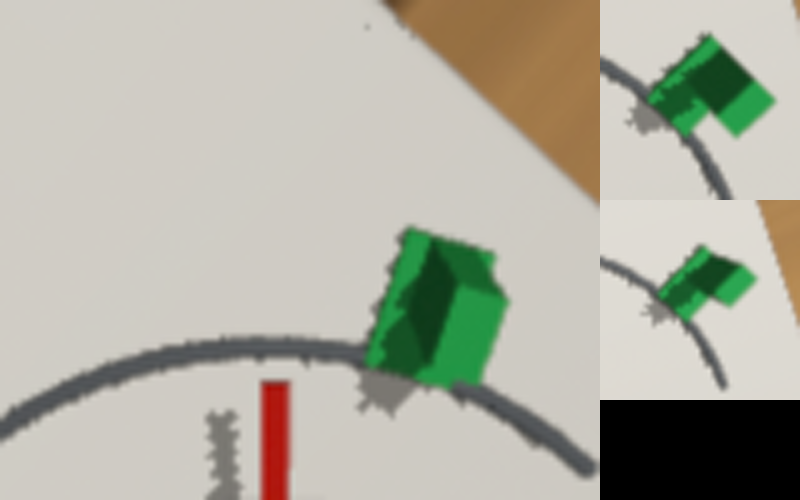

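In the close view, the tab's bright top face (the lower-right rectangle) has corners (508,300), (478,383), (432,383) and (458,292) in the crop, at 5x from (270,110). The red pointer tip is at (275,381). I'll triangulate the tab top and get its bearing about the pivot.

```bash
python3 - <<'E'
from h import *
piv=np.array([592.6,-3.9])
C=[wcam(f'w{i}.npy') for i in(1,2,3)]
P1=lambda x,y:((x-600)/4+380-.4,(y-200)/4+120-.4);P2=lambda x,y:((x-600)/4+360-.4,y/4+155-.4);P3=lambda x,y:(x/5+270-.4,y/5+110-.4)
def rep(n,X): 
    d=X[:2]-piv; print(n,X.round(1),'r',np.hypot(*d).round(1),'bearing',np.degrees(np.arctan2(d[1],d[0])).round(1))
for n,a,b,c in(('inner',(720,296),(725,123),(455,383)),('centre',(732,284),(743,106),(469,340)),('outer',(745,270),(762,89),(483,296))):
    for m,q in(('13',tri(C[0],P1(*a),C[2],P3(*c))),('23',tri(C[1],P2(*b),C[2],P3(*c)))): rep(n+m+' %.1f'%q[1],q[0])
    z=45; 
for z in(53.5,): rep('tip',plane(C[2],P3(275,381),z))
for z in (55,60,65,70):
  rep(f'in z{z}',plane(C[2],P3(455,383),z)); rep(f'cen',plane(C[2],P3(469,340),z)); rep('w2 in',plane(C[1],P2(725,123),z))
E
```

```text
inner13 2.0 [559.5  72.8  51.2] r 83.5 bearing 113.3
inner23 1.8 [559.7  73.1  51.1] r 83.8 bearing 113.1
centre13 1.4 [558.2  77.9  48.2] r 88.8 bearing 112.8
centre23 1.2 [558.2  78.2  48.8] r 89.1 bearing 112.7
outer13 1.2 [556.2  83.3  46.5] r 94.5 bearing 112.6
outer23 0.5 [556.4  83.5  47.3] r 94.6 bearing 112.5
tip [542.   58.8  53.5] r 80.5 bearing 128.9
in z55 [559.5  73.4  55. ] r 84.1 bearing 113.2
cen [557.1  78.7  55. ] r 89.9 bearing 113.3
w2 in [557.4  73.   55. ] r 84.6 bearing 114.6
in z60 [558.1  74.1  60. ] r 85.3 bearing 113.9
cen [555.8  79.3  60. ] r 91.0 bearing 113.9
w2 in [555.6  72.5  60. ] r 84.9 bearing 115.8
in z65 [556.7  74.8  65. ] r 86.5 bearing 114.5
cen [554.4  79.8  65. ] r 92.0 bearing 114.5
w2 in [553.8  72.   65. ] r 85.2 bearing 117.1
in z70 [555.2  75.5  70. ] r 87.8 bearing 115.2
cen [553.1  80.4  70. ] r 93.1 bearing 115.1
w2 in [552.1  71.5  70. ] r 85.6 bearing 118.3
```

```bash
python3 -m handwheel '[[-0.0001,0.0029,0,3],[-0.0001,0.0029,0,3],[-0.0001,0.0029,0,3],[-0.0001,0.0029,0,3],[-0.0001,0.0029,0,3],[0,0,0,0],[0,0,0,0],[0,0,0,0]]'
python3 - <<'E'
from h import *
piv=np.array([592.6,-3.9]); 
s=r.sense(); im=r.snapshot('wrist'); cv2.imwrite('pics/w4.png',im[...,::-1])
np.save('w4.npy',[s['tool_pos'],s['tcp_rot']])
d=s['tool_pos'][:2]-piv; print(np.hypot(*d),np.degrees(np.arctan2(d[1],d[0])),s['tcp_rot'][2], s['ft_force'])
for c in('red','green'): print(c,blobs(im,c))
cv2.imwrite('pics/w4c.png',cv2.resize(im[130:210,280:370,::-1],None,fx=7,fy=7,interpolation=cv2.INTER_CUBIC)[:560])
E
```

```text
time: 8.55
tool_pos: [569.5, 47.3, 66.6]
tcp_rot: [179.8, 0.1, 114.6]
ft_force: [0.6, 1.2, 5.4]
finger_gap: 13.7
grip_force: 24.4
56.13307925560886 114.28873374039654 114.6387481480399 [0.58707908 1.20726295 5.43385696]
red [(1354, [324.2, 235.7], (311, 186, 27, 81), [80.0, 26.0], 90.0)]
green [(493, [326.8, 167.0], (318, 153, 19, 29), [17.5, 28.6], 2.1)]
```

View pics/w4c.png

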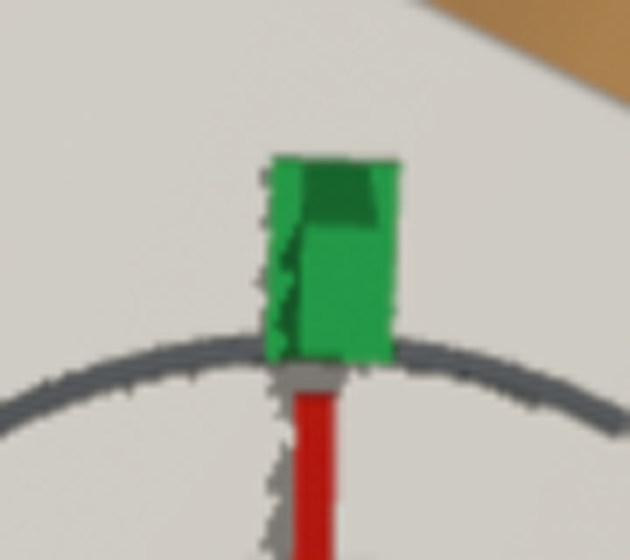

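The pointer is at x≈314 in the crop, while the tab centre is at about 337 and its foot at about 330. That leaves about 2 mm, or 1.4°, to go.

```bash
python3 -m handwheel '[[0,0.0007,0,0.7],[0,0.0007,0,0.7],[0,0,0,0],[0,0,0,0],[0,0,0,0]]'
python3 - <<'E'
from h import *
piv=np.array([592.6,-3.9]); 
s=r.sense(); im=r.snapshot('wrist'); cv2.imwrite('pics/w5.png',im[...,::-1])
np.save('w5.npy',[s['tool_pos'],s['tcp_rot']]);w=wcam('w5.npy')
d=s['tool_pos'][:2]-piv; print(np.hypot(*d),np.degrees(np.arctan2(d[1],d[0])),s['tcp_rot'][2], s['ft_force'])
h=cv2.cvtColor(im,cv2.COLOR_RGB2HSV)
bear=lambda p:np.degrees(np.arctan2(p[1]-piv[1],p[0]-piv[0])).round(2)
g=cv2.inRange(h,(50,110,40),(85,255,255))
for row in range(152,184,3):
    x=np.nonzero(g[row])[0]; print(row,x.min(),x.max(),h[row,315:342,2].tolist())
rd=sum(cv2.inRange(h,*b) for b in H['red'])
for row in range(186,196,2):
    x=np.nonzero(rd[row])[0]; print(row,x.min(),x.max(),bear(plane(w,(x.mean(),row),53.5)))
E
```

```text
time: 9.1
tool_pos: [570.6, 47.8, 66.6]
tcp_rot: [179.8, 0.1, 113.2]
ft_force: [-1.1, 0.6, 6.7]
finger_gap: 13.7
grip_force: 24.4
56.14802459113415 113.03497154839287 113.23672060766725 [-1.11127788  0.64928527  6.66528864]Traceback (most recent call last):
  File "<stdin>", line 10, in <module>
    return umr_minimum(a, axis, None, out, keepdims, initial, where)
ValueError: zero-size array to reduction operation minimum which has no identity
```

```bash
python3 - <<'E'
from h import *
piv=np.array([592.6,-3.9]); w=wcam('w5.npy')
im=cv2.imread('pics/w5.png')[...,::-1].copy()
h=cv2.cvtColor(im,cv2.COLOR_RGB2HSV)
bear=lambda p:np.degrees(np.arctan2(p[1]-piv[1],p[0]-piv[0])).round(2)
g=cv2.inRange(h,(50,110,40),(85,255,255))
for row in range(154,184,4):
    x=np.nonzero(g[row,300:350])[0]+300
    if len(x): print(row,x.min(),x.max(),h[row,313:342,2].tolist(),bear(plane(w,(x.mean(),row),22)))
rd=sum(cv2.inRange(h,*b) for b in H['red'])
for row in range(187,196,2):
    x=np.nonzero(rd[row,300:350])[0]+300; print(row,x.min(),x.max(),bear(plane(w,(x.mean(),row),53.5)))
E
```

```text
154 316 333 [201, 147, 140, 151, 152, 152, 148, 118, 103, 101, 101, 101, 101, 101, 101, 102, 112, 147, 151, 151, 156, 181, 203, 207, 207, 207, 207, 207, 207] 112.69
158 316 333 [207, 203, 182, 156, 153, 152, 148, 110, 101, 101, 101, 101, 101, 101, 101, 101, 105, 131, 150, 153, 156, 177, 202, 207, 207, 207, 207, 207, 207] 112.68
162 316 333 [203, 166, 151, 152, 152, 148, 117, 130, 132, 133, 133, 133, 132, 133, 133, 133, 133, 136, 151, 153, 160, 191, 205, 207, 207, 207, 207, 206, 207] 112.66
166 316 333 [207, 202, 182, 157, 146, 98, 110, 149, 153, 152, 152, 152, 152, 153, 152, 152, 153, 153, 152, 153, 152, 161, 202, 207, 207, 206, 206, 206, 207] 112.64
170 316 333 [201, 139, 133, 151, 152, 148, 122, 149, 152, 152, 153, 153, 153, 153, 153, 153, 152, 153, 153, 153, 160, 191, 204, 206, 207, 207, 206, 206, 206] 112.62
174 316 332 [207, 200, 151, 150, 138, 95, 111, 149, 153, 152, 153, 152, 153, 152, 153, 153, 153, 153, 152, 153, 161, 193, 205, 206, 206, 207, 206, 207, 206] 112.86
178 316 333 [108, 108, 112, 149, 152, 144, 117, 149, 152, 152, 152, 152, 152, 152, 153, 153, 153, 153, 152, 152, 148, 113, 122, 123, 126, 146, 166, 171, 191] 112.57
187 322 326 112.86
189 323 327 112.39
191 323 327 112.38
193 323 327 112.36
195 322 326 112.84
```

Pointer and marker bearings are 112.6° and 112.65°, so they are aligned. Releasing, lifting, turning to the bar's direction and moving over the dial.

```bash
python3 -m handwheel '[[0,0,0,0],[0,0,0,0],[0,0,0,0],[0,0,0,0],[0,0,0,0],[0,0,0,0]]' 0.04 && python3 -m handwheel '[[0,0,-0.02,0],[0,0,-0.03,0],[0,0,-0.03,0],[0,0,-0.02,0],[0,0,0,0]]' && python3 -m handwheel '[[0,0,0,-8.1],[0,0,0,-8.1],[0,0,0,-8.1],[0,0,0,-8.1],[0,0,0,-8.1],[0,0,0,-8.1],[0,0,0,-8.1],[0,0,0,-8.2]]' && python3 -m handwheel '[[0.004,-0.039,0,0],[0.004,-0.039,0,0],[0.004,-0.039,0,0],[0.0044,-0.0388,0,0],[0,0,0,0],[0,0,0,0],[0,0,0,0]]'
python3 - <<'E'
from h import *
s=r.sense(); im=r.snapshot('wrist'); cv2.imwrite('pics/w6.png',im[...,::-1])
np.save('w6.npy',[s['tool_pos'],s['tcp_rot']]);w=wcam('w6.npy');print(s['tool_pos'],s['tcp_rot'],s['joint_pos'][5])
print('bar top centre proj',proj(w,[549.1,-107.4,95.5]),[proj(w,[549.1+a,-107.4+b,95.5]).round(1) for a,b in((-26,-7),(-26,7),(26,-7),(26,7))])
h=cv2.cvtColor(im,cv2.COLOR_RGB2HSV);m=cv2.inRange(h,*H['yellow'][0])
for row in range(150,300,8):
    x=np.nonzero(m[row])[0]
    if len(x): print(row,x.min(),x.max(),h[row,x.min():x.max()+1:3,2].tolist())
for c in('yellow','blue'): print(blobs(im,c,(200,100,450,300))[:2])
cv2.imwrite('pics/t6.png',r.snapshot('top')[...,::-1])
a=cv2.imread('pics/t6.png');print(blobs(a[...,::-1].copy(),'red',(270,155,360,260)),blobs(a[...,::-1].copy(),'green',(270,155,360,260)))
E
```

```text
time: 9.75
tool_pos: [569.1, 47.7, 64.6]
tcp_rot: [-180.0, -0.0, 113.2]
ft_force: [-0.3, 0.3, -0.5]
finger_gap: 40.2
grip_force: 0.0
time: 10.25
tool_pos: [571.7, 47.7, 168.9]
tcp_rot: [179.6, 0.2, 113.2]
ft_force: [0.8, 1.0, 0.1]
finger_gap: 40.2
grip_force: 0.0
time: 11.05
tool_pos: [568.5, 47.7, 163.2]
tcp_rot: [-180.0, -0.1, 178.5]
ft_force: [-0.3, -0.1, -0.6]
finger_gap: 40.3
grip_force: 0.0
time: 11.75
tool_pos: [547.5, -106.6, 163.9]
tcp_rot: [180.0, -0.1, 178.2]
ft_force: [0.4, -0.1, -1.4]
finger_gap: 40.1
grip_force: 0.0
[ 547.53776767 -106.62238962  163.92003279] [ 1.79957910e+02 -5.59496659e-02  1.78159442e+02] -104.46738793964526
bar top centre proj [324.02792036 197.52236427] [array([314.4, 167.5]), array([331.6, 166.9]), array([317. , 226.3]), array([333.1, 225.8])]
166 319 331 [123, 129, 132, 135, 141]
174 317 331 [170, 214, 216, 219, 220]
182 317 331 [168, 214, 216, 219, 220]
190 317 331 [165, 214, 217, 219, 221]
198 317 331 [163, 214, 217, 219, 220]
206 317 331 [160, 214, 189, 191, 220]
214 317 331 [156, 160, 189, 192, 220]
222 318 331 [183, 208, 189, 206, 216]
[(796, [324.2, 190.5], (317, 162, 15, 62), [61.0, 14.0], 90.0)]
[(5461, [323.9, 181.1], (277, 139, 95, 91), [91.9, 91.9], 45.0), (8, [324.1, 236.1], (323, 235, 3, 3), [2.0, 2.0], 90.0)]
[(50, [302.2, 191.2], (299, 188, 8, 8), [7.0, 7.0], 90.0), (8, [295.8, 196.9], (293, 196, 6, 3), [1.3, 5.4], 71.6)] [(55, [291.1, 201.8], (286, 199, 12, 7), [6.0, 11.0], 90.0)]
```

View pics/w6.png

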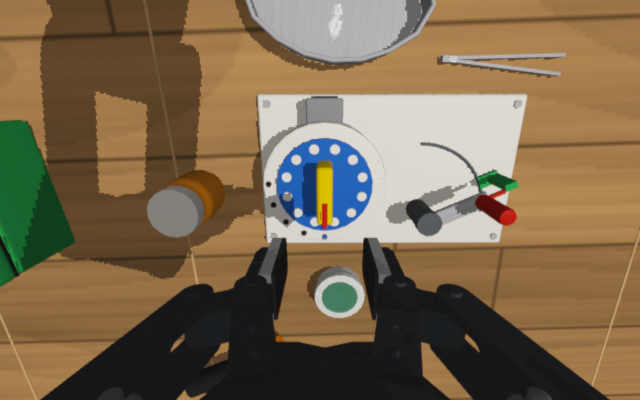

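The lever stays at the marker: post top at (505,212), pointer facing the tab at (495,183). The bar is centred in column 324 at rows 169–227, directly under the tool and aligned. The jar, tin, dish and tweezers are undisturbed. Descending and gripping.

```bash
python3 -m handwheel '[[-0.001,0,0.025,0],[0,0,0.025,0],[0,0,0.025,0],[0,0,0.021,0],[0,0,0,0],[0,0,0,0],[0,0,0,0]]' && python3 -m handwheel '[[0,0,0,0],[0,0,0,0],[0,0,0,0],[0,0,0,0],[0,0,0,0],[0,0,0,0],[0,0,0,0],[0,0,0,0]]' 0.004 40
python3 - <<'E'
from h import *
s=r.sense();print(s['tool_pos'],s['tcp_rot'],s['ft_force'],s['wrist_torque'],s['joint_pos'])
E
```

```text
time: 12.55
tool_pos: [550.0, -107.4, 70.4]
tcp_rot: [-180.0, 0.1, 178.2]
ft_force: [0.6, -0.2, 0.4]
finger_gap: 40.1
grip_force: 0.0
time: 13.35
tool_pos: [548.7, -107.6, 68.6]
tcp_rot: [180.0, -0.0, 178.1]
ft_force: [-0.5, -0.4, -0.3]
finger_gap: 4.4
grip_force: 0.0
[ 548.72563641 -107.55508013   68.64946312] [ 1.79998238e+02 -4.90249712e-03  1.78135373e+02] [-0.53257063 -0.3577908  -0.32556973] [-0.01602528  0.02853793 -0.04233217] [-1.63438542e+01  7.27190906e+00  1.00005761e+02  5.02592594e-04
  7.27275167e+01 -1.04479376e+02]
```

```bash
python3 - <<'E'
from h import *
im=r.snapshot('wrist'); cv2.imwrite('pics/w7.png',im[...,::-1]); s=r.sense(); print(s['finger_gap'],s['grip_force'])
t=r.snapshot('scene'); cv2.imwrite('pics/s7.png',t[...,::-1])
cv2.imwrite('pics/m7.png',np.vstack([cv2.resize(im[90:330,180:500,::-1],(680,510))[:300],cv2.resize(t[150:290,190:400,::-1],None,fx=2.1,fy=2.1)[:, :].copy() if 0 else np.pad(cv2.resize(t[160:300,190:400,::-1],(450,300)),((0,0),(0,230),(0,0)))]))
E
```

```text
3.6239307974584816 0.0
```

View pics/m7.png

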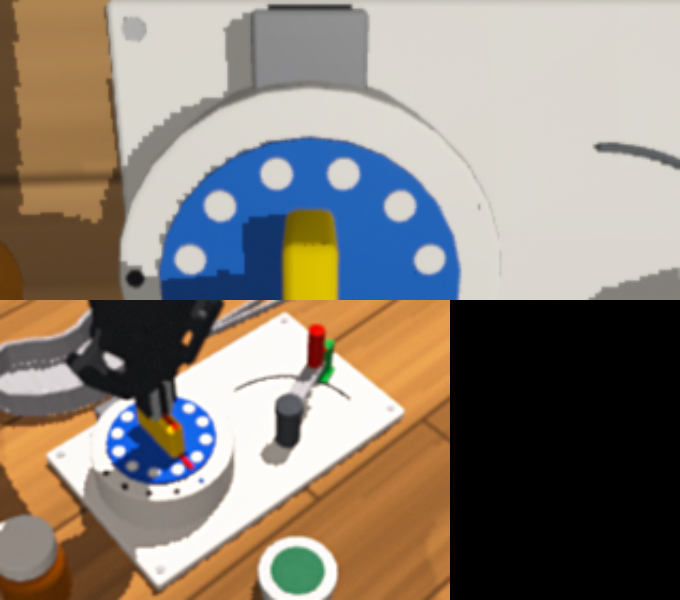

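The wrist crop shows the bar's near end under the tool. The scene crop shows the fingertips over the bar's robot-side end at about (262,212), with the lever still at the marker. The grip reads 0 N at a 3.6 mm gap, so I'll check numerically where the fingers and bar are.

```bash
python3 - <<'E'
from h import *
s=r.sense(); im=cv2.imread('pics/s7.png')[...,::-1].copy(); c=cam('scene'); w=cam('wrist',s)
print(s['tool_pos'],s['finger_gap'],s['grip_force'])
print('scene proj tcp',proj(c,s['tool_pos']).round(1),'bar corners top',[proj(c,[549.1+a,-107.4+b,z]).round(0).tolist() for z in(95.5,61.5) for a,b in((-26,-7),(-26,7),(26,-7),(26,7))])
print(blobs(im,'yellow',(230,180,300,260)))
h=cv2.cvtColor(im,cv2.COLOR_RGB2HSV)
def show(h,r0,r1,c0,c1,st=1):
    for y in range(r0,r1,st):
        o=''
        for x in range(c0,c1,st):
            H_,S,V=h[y,x]; o+= 'y' if 18<=H_<=35 and S>150 and V>60 else 'r' if (H_<8 or H_>172) and S>140 else 'b' if 100<H_<128 and S>120 else '#' if V<75 else 'w' if S<60 and V>150 else '.'
        print(y,o)
print('scene',245);show(h,185,245,236,300)
i2=cv2.imread('pics/w7.png')[...,::-1].copy();h2=cv2.cvtColor(i2,cv2.COLOR_RGB2HSV)
print('wrist bar corners',[proj(w,[549.1+a,-107.4+b,95.5]).round(0).tolist() for a,b in((-26,-7),(-26,7),(26,-7),(26,7))],'tcp',proj(w,s['tool_pos']))
show(h2,180,300,280,370,2)
E
```

```text
[ 548.74365244 -107.57617062   68.66558785] 4.002745342700584 0.0
scene proj tcp [263.7 220.9] bar corners top [[250.0, 205.0], [257.0, 201.0], [269.0, 222.0], [275.0, 218.0], [252.0, 217.0], [259.0, 213.0], [270.0, 234.0], [276.0, 230.0]]
[(185, [266.5, 222.6], (255, 213, 20, 20), [25.5, 11.3], 45.0)]
scene 245
185 ##.www.#######################################.......wwwwwwwwwww
186 ##.wwwww.####################################.......wwwwwwwwwwww
187 ##.wwwwwww.##################################.....wwwwwwwwwwwwww
188 ##.wwwwwwww.################################....wwwwwwwwwwwwwwww
189 ###.wwwwwww.###########################..##....wwwwwwwwwwwwwwwww
190 ###.wwwwwww.##########################.......wwwwwwwwwwwwwwwwwww
191 ####..www...#########################......wwwwwwwwwwwwwwwwwwwww
192 ######......#########################.....wwwwwwwwwwwwwwwwwwwwww
193 #####################################...wwwwwwwwwwwwwwwwwwwwwwww
194 ####################################..wwwwwwwwwwwwwwwwwwwwwwwwww
195 ####################################.wwwwwwwwwwwwwwwwwwwwwwwwwww
196 #######################
[... 5768 characters left out ...]

272 wwbbb########.....###rrrr##.....########bbbb.
274 www.b###########..###rrrr##...###########bbww
276 www.#############.###rrrr##..#############www
278 ww.##############.###rrrr##.###############ww
280 ww###################rrrr##.###############.w
282 w.##################y.rrr###################w
284 w###################y.rrr###################.
286 ####################y.rrr####################
288 #####################rrrr####################
290 ####################.rrrr####################
292 ####################.....####################
294 ####################..bbb####################
296 ####################.ww.w####################
298 ####################...w.####################
```

```bash
python3 - <<'E'
from h import *
s=r.sense(); 
im=cv2.imread('pics/w7.png')[...,::-1].copy(); h=cv2.cvtColor(im,cv2.COLOR_RGB2HSV)
m=cv2.inRange(h,(100,120,40),(128,255,255))
for row in(190,206,220): 
    x=np.nonzero(m[row])[0]; print(row,x.min(),x.max())
for dz in(0,10,20,27):
    q=dict(s); q['tool_pos']=s['tool_pos']+[0,0,dz]; w=cam('wrist',q)
    a=np.radians(np.arange(0,360,1)); P=np.array([proj(w,[549.1+46*np.cos(t),-107.4+46*np.sin(t),61.5]) for t in a])
    print(dz,'disc cols',P[:,0].min().round(1),P[:,0].max().round(1),'top row',P[:,1].min().round(1),'screw(seen 243,103)',proj(w,[472.5,-165.2,12]).round(1))
y,x=np.nonzero(m[100:260]);print('top row',y.min()+100)
w6=wcam('w6.npy');P=np.array([proj(w6,[549.1+46*np.cos(t),-107.4+46*np.sin(t),61.5]) for t in a]);print('w6 pred box',P.min(0),P.max(0),'seen 277..371, 139')
w=cam('wrist',s); print('pad tips pred', [proj(w,s['tool_pos']+np.array([-11*1,yy,zz])).round(0).tolist() for zz in(0,27) for yy in(-2,2,12)])
E
```

```text
190 264 387
206 257 393
220 255 395
0 disc cols 253.6 397.0 top row 154.1 screw(seen 243,103) [242.3 103.2]
10 disc cols 257.0 393.5 top row 151.4 screw(seen 243,103) [245.8 103.1]
20 disc cols 260.1 390.4 top row 148.9 screw(seen 243,103) [249. 103.]
27 disc cols 262.1 388.4 top row 147.3 screw(seen 243,103) [251.1 102.9]
top row 155
w6 pred box [275.61227836 137.45807446] [372.56374152 230.83102323] seen 277..371, 139
pad tips pred [[321.0, 213.0], [328.0, 213.0], [344.0, 212.0], [321.0, 231.0], [328.0, 231.0], [347.0, 231.0]]
```

The camera height checks out, with the disc and screw matching to about 1 px. But the pad tips appear at row 236 where 213 is predicted, so they sit about 27 mm higher than the TCP implies and have closed just above the bar. I'll open, lift slightly, and confirm the tip offset in several wrist pictures.

```bash
python3 -m handwheel '[[0,0,-0.004,0],[0,0,0,0],[0,0,0,0],[0,0,0,0],[0,0,0,0],[0,0,0,0],[0,0,0,0]]' 0.04
python3 - <<'E'
from h import *
s=r.sense(); im=r.snapshot('wrist'); cv2.imwrite('pics/w8.png',im[...,::-1]); np.save('w8.npy',[s['tool_pos'],s['tcp_rot']]); sc=r.snapshot('scene'); cv2.imwrite('pics/s8.png',sc[...,::-1])
def toolproj(y,z,x=-11):
    p=r.camera_params('wrist'); M=np.linalg.inv(p['mount']); q=M[:3,:3]@[x,y,z]+M[:3,3]; return (p['fx']*q[0]/q[2]+p['cx']).round(0),(p['fy']*q[1]/q[2]+p['cy']).round(0)
for x in(-11,11):
  print('tool x',x,[(z,toolproj(20,z,x)) for z in(0,-5,-13,-20,-30)])
def show(im,r0,r1,c0,c1,st=1):
    h=cv2.cvtColor(im,cv2.COLOR_RGB2HSV)
    for y in range(r0,r1,st):
        o=''
        for x in range(c0,c1,st):
            H_,S,V=h[y,x]; o+= 'y' if 18<=H_<=35 and S>150 and V>60 else 'r' if (H_<8 or H_>172) and S>140 else 'b' if 100<H_<128 and S>120 else '#' if V<75 else 'w' if S<60 and V>150 else '.'
        print(y,o)
show(im,180,300,254,400,3)
show(sc,195,235,236,300,1)
c=cam('scene')
for z in(72,85,98): print(z,[proj(c,[s['tool_pos'][0]+a,s['tool_pos'][1]+b,z]).round(0).tolist() for a in(-11,11) for b in(-20,20)])
E
```

```text
time: 14.15
tool_pos: [548.7, -107.5, 72.6]
tcp_rot: [180.0, -0.0, 178.1]
ft_force: [0.2, 0.8, 0.4]
finger_gap: 39.9
grip_force: 0.0
tool x -11 [(0, (np.float64(357.0), np.float64(245.0))), (-5, (np.float64(358.0), np.float64(249.0))), (-13, (np.float64(359.0), np.float64(256.0))), (-20, (np.float64(360.0), np.float64(262.0))), (-30, (np.float64(362.0), np.float64(271.0)))]
tool x 11 [(0, (np.float64(358.0), np.float64(213.0))), (-5, (np.float64(359.0), np.float64(216.0))), (-13, (np.float64(360.0), np.float64(221.0))), (-20, (np.float64(362.0), np.float64(226.0))), (-30, (np.float64(364.0), np.float64(234.0)))]
180 wwwww.bb.wwwbbbbbbbbbbbbbbbbbbbbbbbbwwwwbbbwwwwww
183 wwww.bbbwwwwwbbbbbbbbbbbbbbbbbbbbbbbwwww.bbbwwwww
186 wwwwbbbbwwwwwbbbbbbbbbb....bbbbbbbbbwwww.bbbwwwww
189 www.bbbb.www.bbbbbbbbyyyyyyybbbbbbbbwwwwbbbbbwwww
192 ww.bbbbbbb.bbbbbbbbb#yyyyyyybbbbbbbbb..bbbbbbwwww
195 ww.bbbbbbbbbbbbbbbbb.yyyyyyybbbbbbbbbbbbbbbbbbwww
198 w.bbbbbbbbbbbbbbbbbbyyyyyyyybbbbbbbbbbbbbbbbbbwww
201 w.bbbbbbbbbbbbbbbbbbyyyyyyyy.bbbbbbbbbbbbbbbbb.ww
204 w.bbwwwbbbbbbbbbbbbbyyyyyyyy.bbbbbbbbbbbbwww
[... 3943 characters left out ...]
.bb.wwwwwwwww
228 wwwwbbbbwww.bbbbbbbbbbbbbbbbb.yyyyyyyyyy.bbbbbbbbbbbbbwwwwwwwwww
229 wwwwbbbwwwww.bbbbbbbbbbbbbbbbb.yyyyyyyyy.bbbbbbbbbbbb.wwwwwwwwww
230 wwwwbb.wwwww.bbbbbbbbbbbbbbbbbb.yyyyyyyy.bbbb..bbbbbb.wwwwwwwwww
231 wwwwbb.wwwwwbbbbbbbbbbbbbbbbbbbb.yyyyy..bbbbwwwwbbbbbwwwwwwwwwww
232 wwww.bb.www.bbbbbbbbbbbbbbbbbbbbb.yyy.r.bbbwwwwwwbbb.wwwwwwwwwww
233 wwwwwbbbb.bbbbbbbbbbbbbbbbbbbbbbb.....rr.bbwwwwwwbbbwwwwwwwwwwww
234 wwwwwwbbbbbbbbbbbbbbbbbbbbbbbbbbbbbbbb#rr...wwww.bbwwwwwwwwwwwww
72 [[251.0, 222.0], [269.0, 210.0], [258.0, 229.0], [276.0, 217.0]]
85 [[250.0, 217.0], [268.0, 206.0], [257.0, 225.0], [276.0, 213.0]]
98 [[249.0, 212.0], [268.0, 201.0], [257.0, 220.0], [275.0, 208.0]]
```

Both views agree that the real pad tips are about 28–32 mm behind the stated TCP, so the lever was held by the top few mm of its post. I'll descend a further 30 mm in small checked steps, with the tips going to about 73 mm and the disc at 61.5.

```bash
python3 -m handwheel '[[0,0,0.008,0],[0,0,0.008,0],[0,0,0,0],[0,0,0,0]]' && python3 -m handwheel '[[0,0,0.005,0],[0,0,0.005,0],[0,0,0.004,0],[0,0,0,0],[0,0,0,0]]' && python3 - <<'E'
from h import *
im=r.snapshot('wrist'); cv2.imwrite('pics/w9.png',im[...,::-1]); s=r.sense()
def show(im,r0,r1,c0,c1,st=1):
    h=cv2.cvtColor(im,cv2.COLOR_RGB2HSV)
    for y in range(r0,r1,st):
        o=''
        for x in range(c0,c1,st):
            H_,S,V=h[y,x]; o+= 'y' if 18<=H_<=35 and S>150 and V>60 else 'r' if (H_<8 or H_>172) and S>140 else 'b' if 100<H_<128 and S>120 else '#' if V<75 else 'w' if S<60 and V>150 else '.'
        print(y,o)
show(im,190,310,240,410,4)
sc=r.snapshot('scene'); cv2.imwrite('pics/s9.png',sc[...,::-1]); show(sc,200,232,250,290)
c=cam('scene')
for z in(62,70,78): print(z,[proj(c,[s['tool_pos'][0]+a,s['tool_pos'][1]+b,z]).round(0).tolist() for a in(-11,11) for b in(20,)])
E
```

```text
time: 14.65
tool_pos: [548.2, -107.4, 55.9]
tcp_rot: [180.0, -0.1, 178.1]
ft_force: [1.1, -1.0, 0.6]
finger_gap: 40.0
grip_force: 0.0
time: 15.15
tool_pos: [548.6, -107.5, 42.5]
tcp_rot: [180.0, -0.0, 178.1]
ft_force: [0.3, 0.5, 0.6]
finger_gap: 40.1
grip_force: 0.0
190 wwwwwwbbbbbbbbbbwwwbbbbbbwwwbbbbbbbbbwwwwww
194 wwwww.bbwwwbbbbbbbbbbbbbbbbbbbbbbwwwbbwwwww
198 wwww.bb.wwwwbbbbbbbbbbbbbbbbbbbbwwwwbbbwwww
202 wwwwbbb.wwwwbbbbbbbbb...bbbbbbbbwwwwbbbbwww
206 www.bbbbwwwbbbbbbbbyyyyyybbbbbbb.wwwbbbbwww
210 ww.bbbbbbbbbbbbbbb#yyyyyybbbbbbbbbbbbbbbbww
214 ww.bbbbbbbbbbbbbbbyyyyyyybbbbbbbbbbbbbbbbww
218 wwbbbbbbbbbbbbbbbbyyyyyyy.bbbbbbbbbbbbbbbww
222 ..bbwwwbbbbbbbbbbbyyyyyyy.bbbbbbbbbbbwwbbbw
226 ..bbwwwwbbbbbbbbbbyyyyyyyybbbbbbbbbbwwwwbbw
230 ..bbww..bbbbbbbbbbyyyyyyyybbbbbbbbbbwwwwbbw
234 ..bb...bbbbbbbbbbbyyyyyyyybbbbbbbbbbwwwwbbw
238 ..bbbbbb...#bbbbbbyyyyyyyybbbbbb...bbbbbbbw
242 ..bbbbbb...#bbbbbbyyyyyyyybbbbb##..bbbbbbbw
246 ..bbbbbb..##bbbbbbyyyyyyyybbbbb##...bbbbbbw
250 ..bbb##...##bbbbbbyyyyyyyybbbbb##...##bbbbw
254 ..bb###...##bbbbbbyyyyyyyybbbbb###..###bbbw
258 ...b###..###b
[... 1454 characters left out ...]
www.bbb
219 ###...#yyyyyyyyyyyyy.r.yy.bbbbbbbbbbbbbb
220 ###...##yyyyyyyyyyyyy..yy.bbbbbbbbbbbbbb
221 ###....#..yyyyyyyyyyyyyyy.bbbbbbbbbbbbbb
222 ###....bb..yyyyyyyyyyyyyy.bbbbbbbbb..bbb
223 ####...#bb..yyyyyyyyyyyyy.bbbbbbbbwwww.b
224 ####...#bbb.yyyyyyyyyyyyyy.bbbbbbwwwwwwb
225 ####...#bbbb.yyyyyyyyyyyyy.bbbbbbwwwwwwb
226 ####...#bbbbb.yyyyyyyyyyyy.bbbbbb.wwww.b
227 b###....bbbbbb.yyyyyyyyyyy.bbbbbbbb...bb
228 b###....bbbbbbb.yyyyyyyyyy#bbbbbbbbbbbbb
229 bbb.....bbbbbbbb.yyyyyyyyy.bbbbbbbbbbbb.
230 bbbb...bbbbbbbbbb.yyyyyyyy.bbbb..bbbbbb.
231 bbbbbbbbbbbbbbbbbb.yyyyy..bbbbwwwwbbbbbw
62 [[269.0, 214.0], [277.0, 221.0]]
70 [[269.0, 211.0], [276.0, 218.0]]
78 [[268.0, 208.0], [276.0, 215.0]]
```

The fingers now straddle the bar: yellow lies between the two pads, and the tips are about 17 mm below the bar top. Going 4 mm lower and gripping.

```bash
python3 -m handwheel '[[0,0,0.004,0],[0,0,0,0]]' && python3 -m handwheel '[[0,0,0,0],[0,0,0,0],[0,0,0,0],[0,0,0,0],[0,0,0,0],[0,0,0,0],[0,0,0,0],[0,0,0,0]]' 0.004 80
python3 - <<'E'
from h import *
s=r.sense();print(s['tool_pos'],s['tcp_rot'],s['ft_force'],s['wrist_torque'],s['joint_pos'])
E
```

```text
time: 15.45
tool_pos: [548.5, -107.5, 38.2]
tcp_rot: [180.0, -0.0, 178.1]
ft_force: [-0.1, -0.1, 0.3]
finger_gap: 39.9
grip_force: 0.0
time: 16.25
tool_pos: [548.8, -107.0, 38.9]
tcp_rot: [180.0, -0.0, 178.2]
ft_force: [-2.9, 5.5, 4.8]
finger_gap: 12.5
grip_force: 78.6
[ 548.80065325 -107.04583372   38.92200535] [ 1.79963098e+02 -9.99218061e-04  1.78151148e+02] [-2.85229802  5.50298935  4.78474544] [0.69872356 0.33566489 0.10670705] [-1.63160627e+01  9.32475821e+00  1.01117237e+02  3.78644507e-02
  6.95681957e+01 -1.04480432e+02]
```

```bash
cat >> h.py <<'E'
def barang(im):
    # direction of the red pointer line (on bar and disc) in the wrist picture, from PCA of red pixels near the bar
    h=cv2.cvtColor(im,cv2.COLOR_RGB2HSV); m=cv2.inRange(h,*H['yellow'][0]); m[:,:290]=0;m[:,360:]=0;m[:190]=0;m[345:]=0
    L=[];
    for row in range(215,236):
        x=np.nonzero(m[row])[0]
        if len(x): L.append((row,x.min(),x.max()))
    L=np.array(L); return [np.degrees(np.arctan(np.polyfit(L[:,0],L[:,k],1)[0])).round(2) for k in(1,2)],L[0],L[-1]
E
python3 - <<'E'
from h import *
print(barang(r.snapshot('wrist')))
E
python3 -m handwheel '[[0,0,0,4],[0,0,0,5],[0,0,0,5],[0,0,0,5],[0,0,0,4],[0,0,0,0],[0,0,0,0],[0,0,0,0]]'
python3 - <<'E'
from h import *
s=r.sense();print(s['tool_pos'],s['tcp_rot'],s['ft_force'],s['wrist_torque'],s['joint_pos'][5])
im=r.snapshot('wrist');cv2.imwrite('pics/w10.png',im[...,::-1]);print(barang(im))
E
```

```text
([np.float64(-26.62), np.float64(6.81)], array([215, 319, 338]), array([235, 309, 340]))
time: 17.1
tool_pos: [548.8, -107.1, 38.9]
tcp_rot: [180.0, -0.0, 155.2]
ft_force: [-2.1, 4.3, 5.2]
finger_gap: 12.7
grip_force: 78.6
[ 548.75163107 -107.07469176   38.9222387 ] [ 1.79974116e+02 -1.96740169e-02  1.55159768e+02] [-2.11272683  4.28699969  5.23146413] [0.69816689 0.44284323 0.14611054] -81.48580597152069
([np.float64(-19.92), np.float64(7.25)], array([215, 315, 337]), array([235, 309, 340]))
```

```bash
python3 -m handwheel '[[0,0,0,4],[0,0,0,5],[0,0,0,5],[0,0,0,5],[0,0,0,5],[0,0,0,5],[0,0,0,5],[0,0,0,5],[0,0,0,3],[0,0,0,0]]' && python3 -m handwheel '[[0,0,0,0],[0,0,0,0],[0,0,0,0]]'
python3 - <<'E'
from h import *
s=r.sense();print(s['tool_pos'],s['tcp_rot'],s['ft_force'],s['wrist_torque'],s['joint_pos'][5])
im=r.snapshot('wrist');cv2.imwrite('pics/w11.png',im[...,::-1])
w=cam('wrist',s); ax=np.array([549.1,-107.4]); yw=-1.88
# top-face edges of the bar at z=95.5 between rows, for home (w9: before grip) and now
for n,c in(('w10',None),('w11',w)):
    i=cv2.imread(f'pics/{n}.png')[...,::-1].copy(); h=cv2.cvtColor(i,cv2.COLOR_RGB2HSV); m=cv2.inRange(h,(18,150,60),(35,255,255)); m[:,:285]=0;m[:,370:]=0
    print(n,[(row,*(np.nonzero(m[row])[0][[0,-1]]),h[row,310:342:3,2].tolist()) for row in range(222,262,6) if m[row].any()])
# white disc holes: blob centres on the disc, bearing modulo 30 deg gives dial angle
h=cv2.cvtColor(im,cv2.COLOR_RGB2HSV)
blue=cv2.inRange(h,(100,120,40),(128,255,255))
y,x=np.nonzero(blue); print('blue box',x.min(),x.max(),y.min())
def dots(im,c):
    h=cv2.cvtColor(im,cv2.COLOR_RGB2HSV); m=cv2.inRange(h,(0,0,100),(180,70,255)); n,l,st,ce=cv2.connectedComponentsWithStats(m); o=[]
    for k in range(1,n):
        if 60<st[k,4]<600:
            p=plane(c,ce[k],61.5)[:2]-ax; rr=np.hypot(*p)
            if 30<rr<43: o.append((np.degrees(np.arctan2(p[1],p[0])).round(1),rr.round(1),int(st[k,4])))
    return o
print('now',dots(im,w)); 
print('home',dots(cv2.imread('pics/w6.png')[...,::-1].copy(),wcam('w6.npy')))
a=np.array([[548.6,-107.5,42.5],[180,0,178.1]]);np.save('w9.npy',a);print('home9',dots(cv2.imread('pics/w9.png')[...,::-1].copy(),wcam('w9.npy')))
E
```

```text
time: 18.15
tool_pos: [548.7, -107.1, 39.0]
tcp_rot: [-180.0, -0.0, 113.0]
ft_force: [-2.3, 4.4, 5.7]
finger_gap: 12.5
grip_force: 78.6
time: 18.45
tool_pos: [548.7, -107.1, 38.9]
tcp_rot: [-180.0, -0.0, 113.2]
ft_force: [-2.9, 4.6, 5.0]
finger_gap: 12.8
grip_force: 78.6
[ 548.66384457 -107.11793361   38.93310232] [-1.79998176e+02 -3.57370147e-02  1.13150130e+02] [-2.87116415  4.64303406  5.02612818] [0.68259975 0.56252939 0.01613587] -39.48073103819537
w10 [(222, np.int64(310), np.int64(338), [86, 111, 117, 134, 135, 137, 138, 138, 140, 144, 144]), (228, np.int64(310), np.int64(339), [98, 150, 174, 166, 149, 177, 177, 148, 178, 167, 128]), (234, np.int64(309), np.int64(340), [154, 189, 205, 205, 206, 207, 208, 209, 209, 205, 167]), (240, np.int64(309), np.int64(340), [152, 188, 207, 208, 208, 209, 210, 210, 211, 205, 158]), (246, np.int64(309), np.int64(340), [149, 187, 206, 208, 208, 209, 210, 211, 211, 205, 161]), (252, np.int64(309), np.int64(341), [143, 186, 206, 208, 208, 209, 210, 211, 211, 204, 158]), (258, np.int64(309), np.int64(340), [135, 185, 207, 208, 208, 209, 210, 211
[... 1152 characters left out ...]
float64(-137.6), np.float64(36.2), 82), (np.float64(132.0), np.float64(37.6), 84), (np.float64(-107.2), np.float64(36.0), 79), (np.float64(102.6), np.float64(38.0), 75), (np.float64(-76.4), np.float64(36.1), 68), (np.float64(73.4), np.float64(38.0), 73), (np.float64(-45.5), np.float64(36.3), 68), (np.float64(44.1), np.float64(37.7), 69)]
home9 [(np.float64(-168.5), np.float64(36.8), 237), (np.float64(161.5), np.float64(37.3), 238), (np.float64(-138.2), np.float64(36.2), 230), (np.float64(132.0), np.float64(37.8), 230), (np.float64(-107.5), np.float64(36.0), 208), (np.float64(102.8), np.float64(38.0), 211), (np.float64(-17.2), np.float64(37.0), 115), (np.float64(16.7), np.float64(37.7), 115)]
```

The tool stands at 65° turned. The disc's white dots give the dial angle directly, so I'll fit them.

```bash
cat >> h.py <<'E'
from scipy.optimize import least_squares
def dial(im,c):
    h=cv2.cvtColor(im,cv2.COLOR_RGB2HSV); m=cv2.inRange(h,(0,0,100),(180,70,255)); n,l,st,ce=cv2.connectedComponentsWithStats(m); P=[]
    for k in range(1,n):
        if 60<st[k,4]<600 and max(st[k,2],st[k,3])<1.5*min(st[k,2],st[k,3]):
            p=plane(c,ce[k],61.5)[:2]
            if 30<np.hypot(*(p-[549.1,-107.4]))<43: P.append(p)
    P=np.array(P)
    def f(v):
        d=P-v[:2]; return np.r_[np.hypot(*d.T)-37,37*np.angle(np.exp(12j*(np.arctan2(d[:,1],d[:,0])-v[2])))/12]
    q=min((least_squares(f,[549.1,-107.4,a]) for a in np.radians([0,10,20])),key=lambda q:q.cost)
    return q.x[:2].round(2),(np.degrees(q.x[2])%30).round(2),np.sqrt(2*q.cost/len(P)).round(2),len(P)
E
python3 - <<'E'
from h import *
L=lambda n:cv2.imread(f'pics/{n}.png')[...,::-1].copy()
print('w6',dial(L('w6'),wcam('w6.npy')));print('w8',dial(L('w8'),wcam('w8.npy')));print('w9',dial(L('w9'),wcam('w9.npy')))
s=r.sense();print(s['tcp_rot'][2]);print('now',dial(r.snapshot('wrist'),cam('wrist',s)))
E
```

```text
w6 (array([ 549.24, -106.42]), np.float64(13.19), np.float64(0.09), 10)
w8 (array([ 549.06, -106.59]), np.float64(12.74), np.float64(0.39), 9)
w9 (array([ 549.09, -106.34]), np.float64(13.06), np.float64(0.05), 6)
113.14962301806987
now (array([ 549.35, -107.15]), np.float64(8.12), np.float64(0.06), 8)
```

The dial tracks the tool: 64.98° turned. That leaves 3.75° to 68.75°, so I'll ease in.

```bash
python3 -m handwheel '[[0,0,0,1.4],[0,0,0,1.2],[0,0,0,0.6],[0,0,0,0.4],[0,0,0,0],[0,0,0,0],[0,0,0,0],[0,0,0,0]]'
python3 - <<'E'
from h import *
s=r.sense();print(s['tcp_rot'][2],s['ft_force'],s['grip_force']);im=r.snapshot('wrist');cv2.imwrite('pics/w12.png',im[...,::-1]);print('now',dial(im,cam('wrist',s)))
t=r.snapshot('top');print(blobs(t,'red',(270,155,360,260)),blobs(t,'green',(270,155,360,260)))
E
```

```text
time: 19.35
tool_pos: [548.7, -107.1, 38.9]
tcp_rot: [-180.0, -0.0, 109.6]
ft_force: [-2.9, 5.0, 4.7]
finger_gap: 12.7
grip_force: 78.7
109.56023041841759 [-2.85563762  5.03065603  4.67951307] 78.66580009460449
now (array([ 549.37, -107.16]), np.float64(4.58), np.float64(0.06), 8)
[(49, [302.3, 191.2], (299, 188, 8, 8), [7.0, 7.0], 90.0), (6, [296.5, 196.5], (295, 196, 4, 2), [1.0, 3.0], 90.0)] [(55, [291.1, 201.8], (286, 199, 12, 7), [6.0, 11.0], 90.0)]
```

The dial is at 68.5° (1.196 rad) and held. The lever's position in the top view is unchanged since I released it.

```bash
python3 -c "
from bench import r
print(r.hand_in())"
```

```text
the job is handed in; nothing more can be done
None
```

I handed the job in with the lever pointer at the green marker (within about 0.2°) and the dial held at the third stop, measured at 1.196 rad against 1.2; I never touched the other items.

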